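# Switch the reagent selector to position three

## Robot

A 6-joint arm with a two-finger parallel gripper is mounted at the origin on the work surface. World frame = base frame: x ahead of the robot, y to its left, z up, the work surface at z = 0. Lengths are in m, angles in rad, forces in N, time in s.
With the tool pointing down it reaches from about 0.325 to 0.9 m from the base axis. Payload 6.1 kg.
Tool frame: the origin (TCP) lies between the finger pads; the fingertips stand 25 mm ahead of it and the grasp point (between the pads) lies 6 mm ahead of it; z points along the fingers, y is the line along which they close (so a half turn about z gives the same grasp; the last joint's range is limited). The gripper opens to 85 mm and grips with 20 to 120 N. Pads are 22 mm wide; open, the fingers measure 114 mm over their backs; the gripper's body (76 mm by 85 mm) begins 54 mm behind the grasp point. The pads swing forward as they close: fully open they stand 13 mm farther back than shut.
Start: joints at [-1.327, 0.22, 1.526, -0, 1.395, -0.126], TCP at [0.226, -0.583, 0.227] pointing down, gripper open.
Joint ranges: [-2.98, 2.98], [-0.91, 2.08], [0.09, 2.57], [-1.24, 4.39], [0.2, 2.65], [-2.68, 2.68]. Speed limits (rad/s): [2.57, 2.57, 3.01, 3.14, 3.14, 3.14].

## Interface

Orientations are given as a unit quaternion [x, y, z, w].
In Python, from workcell import observe, grab_frame, hand_in gives the robot as it stands.
- The arm moves only by the tool servo_tool, never from a script. Its argument "rows" is one flat list of numbers, 5 for each row, row after row: the shift along the tool's x, y, z scaled (see below), then the turn about the tool's z scaled (see below), then the closure, from 0 (fully open) to 1 (shut). In form: [tx, ty, tz, turn, grip, tx, ty, tz, turn, grip, ...]. A call has 1 to 10 rows; each row shifts and turns the commanded pose from where the row before left it, along the tool's axes as they then stand; what a row does not reach is not made up. The controller multiplies each number of a shift by 0.1 m and each number of a turn by 2 pi rad. A row lasts 1/10 s, in which the tool goes at most 50 mm and 8.59 degrees, less where a joint would pass 70% of its speed; a pose out of reach is approached as far as the arm can. A call with a number of a shift or a turn outside -1 to 1 is refused whole. A call with a gripper value outside its range is refused whole. The fingers move at their own pace and stop on an object; the grip force is fixed at half the most. Time passes only in rows, so rows that do not move let the fingers close. It gives the time, the measured TCP pose, the force, the opening and the grip force at its end, in the units of the state.
- observe(): the state, without advancing time (a new reading comes with each control period).
- grab_frame(name): name is "scene" or "top" or "wrist"; returns a dict with "frame" (400x640x3 uint8, red, green, blue), "vfov" (degrees; the focal length in pixels is half the picture's height over the tangent of half this angle, whatever the lens; pixels are square), "cx", "cy" (the principal point, pixels), "R" (3x3) and "t" (3): a world point X has camera coordinates R X + t; the wrist camera has in their place "tool_from_camera" (4x4, takes a point from camera to tool coordinates, whose origin is the TCP and whose axes are the flange's). Camera axes: x right, y down, z forward; pixel columns grow to the right and rows downward; lengths in m; the calibration is good to about 2 mm. A picture is of the moment at which its call begins: read the wrist's pose just before it. There is no depth.
- hand_in(): hands the job in; it is judged then, once.
The state is a dict: "clock": time; "joint_positions": joint angles; "dq": joint speeds; "tau": joint torques, N m; "position": TCP position; "eef_rot": TCP orientation; "force": force on the tool from outside, world axes, zero at the start; "torque": the same for the moment, N m; "gripper_width": finger opening in m; "grip_force": force on a finger pad.
Only numpy, scipy, OpenCV 4.12 (cv2) and the standard library are available. Lean on these libraries where they do the work, as an engineer would, in place of code of your own. Each camera call takes 0.05 s, during which the arm holds its last target. There are 200 camera calls.

## Task

The analyser is to draw from reagent line three: with the fingertips, push the selector lever out of slot two into the cross channel, across to the right, and then forward (away from the robot) into slot three, fully home against its end, and leave it there. Do not let it run into slot one or slot four on the way. Only push the knob, never pinch it, and leave all the other things standing where they are.

Things in the scene. Friction and masses are not known exactly. Their poses are not given: they have to be found in the camera images.
- selector: Grey selector box, fixed to the bench, 200 (x) x 180 (y) mm, with a white top plate 80 mm above the bench in which an H-shaped gate is cut. Origin: centre of its underside. x points forward, away from the robot (yaw varies), y left, z up. The lever is a 10 mm steel stem that pivots 10 mm above the origin and passes up through the gate, whose walls stop it.
- gate_center (a point): Centre of the H gate, at the plate's top, above the selector's origin. Two slots along the selector's x, centre lines at y = +22 and -22 mm, 15 mm wide, x = -30 to +30 mm, joined at x = 0 by a cross channel along y, 15 mm wide. Slots are numbered by dots: one = forward left, two = near left, three = forward right (white dots on a green patch), four = near right.
- slot3_end (a point): Point in the plane of the plate's top where the stem's axis passes when the lever is at the end of slot three (25 mm forward and 22 mm right of the gate's centre).
- knob_center (a point): Centre of the square knob on the lever, 150 mm along the stem from the pivot (160 mm above the bench when upright). Knob 40 x 40 mm, 36 mm tall (yellow core, black rubber faces); its axes follow the selector's when upright, and it leans with the lever. In the selector's frame it is at x = 150 cos(across) sin(fore), y = -150 sin(across), z = 10 + 150 cos(across) cos(fore) mm.
- fore (a joint): Forward lean of the lever (rad): 0 upright (in the cross channel), positive = knob forward (+x of the selector), negative = towards the robot. It starts between -0.33 and -0.16, in slot two. The slots' ends stop it at about +0.34 and -0.34. It stays where it is left; about 1 to 2 N on the knob moves it.
- across (a joint): Sideways lean of the lever (rad): positive = knob to the right (-y of the selector), negative = left. About -0.30 in the left slots and +0.30 in the right slots (0.26 to 0.34 with the play). The knob rises 15 mm as the lever comes upright. It stays where it is left; about 1 to 2 N on the knob moves it.
- pad_near: Rubber face of the knob towards the robot, 32 x 32 x 4 mm; origin at its centre.
- pad_far: Rubber face of the knob away from the robot, 32 x 32 x 4 mm; origin at its centre.
- pad_left: Rubber face on the knob's left, 32 x 32 x 4 mm; origin at its centre.
- pad_right: Rubber face on the knob's right, 32 x 32 x 4 mm; origin at its centre.
- rack: Loose white rack, 60 x 150 mm, with five capped sample tubes, 93 mm tall in all; left of the selector. Origin: centre of its underside. Bystander.
- vial_a: Loose reagent bottle with a blue cap, 36 mm diameter, 70 mm tall, beyond the selector. Origin: centre of its underside. Bystander.
- vial_b: Loose reagent bottle with a red cap, 36 mm diameter, 70 mm tall, beyond the selector. Origin: centre of its underside. Bystander.
- cup: Loose orange cup, 60 mm diameter, 60 mm tall, right of the selector. Origin: centre of its underside. Bystander.
- carton: Loose cardboard carton 70 x 100 x 60 mm, right of the selector. Origin: centre of its underside. Bystander.
- marker: Loose blue marker pen, 124 mm long, 14 mm thick, lying on the bench. Bystander.

How it is judged:
By the outcome, as a careful person would: the job done as asked, in the order asked, and still so for the second after the job is handed in, with the robot touching nothing.
It also fails if it takes over 70 s, if anything falls off the work surface, if the arm or the gripper's body presses on something with over 40 N, if the wrist force passes 120 N, or if a joint passes its speed limit or range.

## Working session

There is one attempt and no reset: what is moved stays moved. The work goes in short steps, Python scripts to look and compute and a tool call to move; the robot and the scene stay as the last step left them, time stands still between calls to the robot, and variables do not carry over. Pictures are saved under pics/ and viewed, at most 10 in all, crops included, and the job is handed in when it is done.

Besides the shell and the picture viewer there is one more tool, called in YAML: its name, and indented under it one key for each argument. servo_tool: Moves the arm, as the interface text tells. Its arguments: {"type":"object","properties":{"rows":{"type":"array"}},"required":["rows"]}

```bash
mkdir -p pics
cat > h.py <<'E'
import numpy as np, cv2
from workcell import observe, grab_frame
def cam(n):
    g=grab_frame(n); f=200/np.tan(np.radians(g["vfov"])/2)
    return g,f
def ray(g,f,uv):
    d=np.array([(uv[0]-g["cx"])/f,(uv[1]-g["cy"])/f,1.]); R=np.array(g["R"]); t=np.array(g["t"])
    return -R.T@t, R.T@d
def onz(g,f,uv,z):
    o,d=ray(g,f,uv); return o+d*(z-o[2])/d[2]
def proj(g,f,X):
    c=np.array(g["R"])@X+np.array(g["t"]); return c[:2]/c[2]*f+[g["cx"],g["cy"]]
def save(g,n): cv2.imwrite("pics/"+n,g["frame"][:,:,::-1])
E
python3 - <<'E'
from h import *
for n in("top","scene"):
    g,f=cam(n); save(g,n+"0.png"); R=np.array(g["R"]);print(n,f,-R.T@np.array(g["t"]),R[2])
s=observe();print(s["clock"],s["position"],s["eef_rot"],s["force"],s["gripper_width"])
E
```

```text
top 458.78342167366515 [ 0.49037975 -0.05999839  1.24545928] [ 0.04288248  0.00548586 -0.99906506]
scene 424.40733374250095 [ 1.46116553 -0.1882962   0.73004748] [-0.82955911  0.11635092 -0.54616312]
0.1 [ 0.22575081 -0.58220953  0.22578478] [ 9.82957769e-01  1.83829315e-01 -3.74154188e-05 -8.97261144e-04] [-0.71931686  0.6953998   0.00203971] 0.08544474472869482
```

View pics/top0.png

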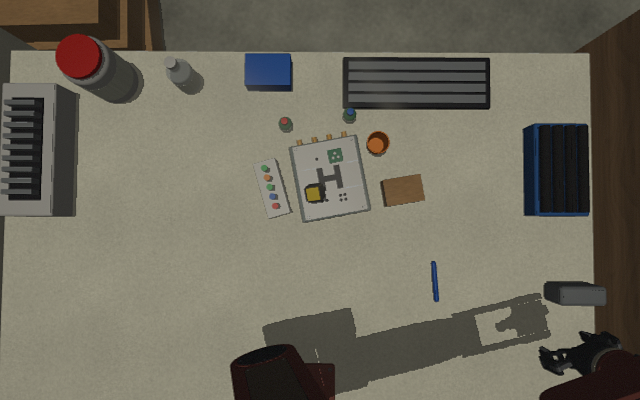

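View pics/scene0.png

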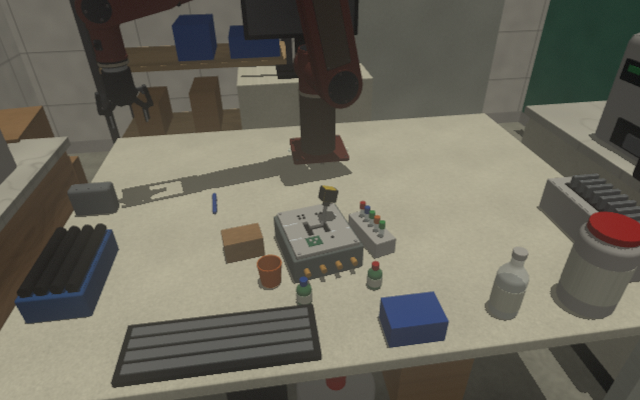

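The top view shows the selector around pixel (330,178), rotated slightly, with the knob at (315,193), the green patch at (335,156), the rack at (272,188) and the cup at (377,143). The scene view shows the knob at (328,193).

Run:
```python
from h import *
G={n:cam(n) for n in("top","scene")}
g,f=G["top"]; im=g["frame"]; c=im[120:235,260:430]
cv2.imwrite("pics/crop.png",cv2.resize(c[:,:,::-1],None,fx=4.6,fy=4.6,interpolation=cv2.INTER_CUBIC))
hsv=cv2.cvtColor(im,cv2.COLOR_RGB2HSV)
print(hsv[205,330],hsv[240,330],hsv[185,362],hsv[156,335])
for n in G:
    g,f=G[n]; hsv=cv2.cvtColor(g["frame"],cv2.COLOR_RGB2HSV)
    m=cv2.inRange(hsv,(18,130,70),(35,255,255)); 
    k,l,s,ce=cv2.connectedComponentsWithStats(m)
    print(n,[(s[i],ce[i].round(1)) for i in range(1,k) if s[i,4]>8])
    m=cv2.inRange(hsv,(60,70,20),(90,255,255)); k,l,s,ce=cv2.connectedComponentsWithStats(m)
    print(n,"green",[(s[i],ce[i].round(1)) for i in range(1,k) if s[i,4]>20])
```

```text
[ 25  19 151] [ 25  41 144] [ 23  22 148] [68 80 89]
top [(array([327, 135,   4,   4,  12], dtype=int32), array([328.3, 136.8])), (array([312, 137,   4,   5,  11], dtype=int32), array([313.9, 139.3])), (array([298, 140,   3,   5,  11], dtype=int32), array([298.9, 142.1])), (array([306, 187,  15,  14, 167], dtype=int32), array([312.7, 193.7]))]
top green [(array([351, 110,   5,   9,  22], dtype=int32), array([353.5, 114.8])), (array([328, 149,  15,  14, 104], dtype=int32), array([334.5, 154.6])), (array([262, 165,   5,   6,  25], dtype=int32), array([264. , 167.4])), (array([267, 184,   6,   6,  25], dtype=int32), array([269.2, 186.3]))]
scene [(array([323, 186,  13,   4,  29], dtype=int32), array([328.9, 187.8])), (array([352, 257,   4,   5,   9], dtype=int32), array([353.6, 259. ])), (array([336, 261,   5,   4,  11], dtype=int32), array([338.2, 262.7])), (array([321, 265,   5,   5,  11], dtype=int32), array([322.5, 267.2])), (array([305, 270,   5,   4,  11], dtype=int32), array([306.9, 271.3]))]
scene green [(array([ 529,    0,  111,  104, 8666], dtype=int32), array([582.9,  47.8])), (array([627,  64,  13,  12,  99], dtype=int32), array([633.5,  69.4]))]
```

View pics/crop.png

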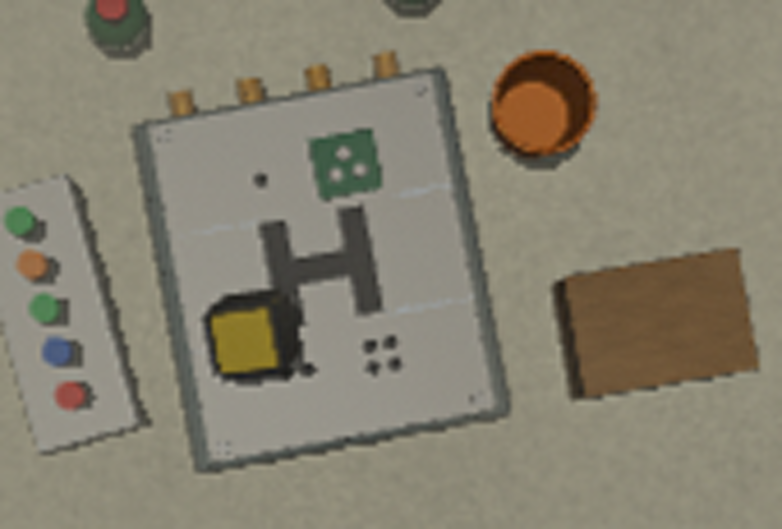

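The crop shows the plate corners at (136,124), (440,70), (508,410), (200,470) and the H gate centred near (321,268). The knob sits near-left, and the green patch is forward right.

```bash
cat >> h.py <<'E'
from scipy.optimize import least_squares
import json
def knobsel(fo,ac,L): return np.array([L*np.cos(ac)*np.sin(fo),-L*np.sin(ac),.01+L*np.cos(ac)*np.cos(fo)])
def S(): return np.load("sel.npz")
def tosel(p):
    s=S();c,n=np.cos(s["yaw"]),np.sin(s["yaw"]); d=np.array(p)-s["o"]; return np.array([c*d[0]+n*d[1],-n*d[0]+c*d[1],d[2]])
def toworld(q):
    s=S();c,n=np.cos(s["yaw"]),np.sin(s["yaw"]); return s["o"]+np.array([c*q[0]-n*q[1],n*q[0]+c*q[1],q[2]])
def yellow(n,box):
    g,f=cam(n); hsv=cv2.cvtColor(g["frame"],cv2.COLOR_RGB2HSV); m=cv2.inRange(hsv,(18,130,70),(35,255,255))
    z=np.zeros_like(m); a,b,c,d=box; z[b:d,a:c]=m[b:d,a:c]
    k,l,s,ce=cv2.connectedComponentsWithStats(z); i=1+np.argmax(s[1:,4]); return g,f,ce[i],s[i,4]
def lever():
    g,f,uv,a=yellow("top",(290,150,370,215))
    r=least_squares(lambda x:proj(g,f,toworld(knobsel(x[0],x[1],.168)))-uv,[0,0]).x
    print("fore,across",r.round(3),"knob sel mm",(knobsel(*r,.15)*1000).round(1),"px",uv.round(1),a)
def st():
    s=observe();from scipy.spatial.transform import Rotation as Ro
    X=Ro.from_quat(s["eef_rot"]).as_matrix()
    print("t",round(s["clock"],2),"TCP sel mm",(tosel(s["position"])*1000).round(1),"toolyaw-sel",round(np.arctan2(X[1,0],X[0,0])-float(S()["yaw"]),4),"F",np.round(s["force"],1),"w",round(s["gripper_width"],3))
E
python3 - <<'E'
from h import *
g,f=cam("top")
P=lambda x,y:np.array([(x+.5)/4.6-.5+260,(y+.5)/4.6-.5+120])
C=[onz(g,f,P(*p),.08) for p in((136,124),(440,70),(508,410),(200,470))]
print([np.linalg.norm(C[i]-C[(i+1)%4]).round(4) for i in range(4)])
H=onz(g,f,P(322,268.5),.08); o=np.mean(C,axis=0); print("corner ctr",o,"H",H)
fw=(C[0]+C[1]-C[2]-C[3]); lf=C[0]+C[3]-C[1]-C[2]
y1=np.arctan2(fw[1],fw[0]); y2=np.arctan2(-lf[0],lf[1]); print(y1,y2)
c=(o+H)/2;c[2]=0
np.savez("sel.npz",o=c,yaw=(y1+y2)/2)
lever(); st()
gs,fs=cam("scene"); print("scene px of gate centre",proj(gs,fs,toworld([0,0,.08])))
# slot check: right slot ends
for p in((350,207),(370,315),(272,222),(345,160)): print((tosel(onz(g,f,P(*p),.08))*1000).round(1))
E
```

```text
[np.float64(0.1716), np.float64(0.1925), np.float64(0.1731), np.float64(0.1953)]
corner ctr [ 0.59030208 -0.08287107  0.08      ] H [ 0.58996232 -0.08347485  0.08      ]
0.19596448492542742 0.19159480176068175
fore,across [-0.227 -0.296] knob sel mm [-32.3  43.7 149.8] px [312.7 193.7] 168
t 0.3 TCP sel mm [-453.6 -419.9  226.4] toolyaw-sel 0.176 F [ 0.9 -1.   0.8] w 0.085
scene px of gate centre [316.7676312  225.32747148]
[ 30.5 -21.9  80. ]
[-30.5 -21.5  80. ]
[30.3 22.1 80. ]
[ 56.7 -24.1  80. ]
```

servo_tool:
  rows: [0,0,0,0.014,1,0,0,0,0.014,1,0.26,-0.36,0,0,1,0.26,-0.36,0,0,1,0.26,-0.36,0,0,1,0.26,-0.36,0,0,1,0.26,-0.36,0,0,1,0.26,-0.36,0,0,1,0.26,-0.36,0,0,1,0.26,-0.36,0,0,1]

```text
clock: 1.35
position: [0.3749, -0.2585, 0.2271]
eef_rot: [0.995, 0.097, 0.0, 0.0]
force: [0.9, -0.6, 1.3]
gripper_width: -0.0003
grip_force: 0.0
```

```bash
python3 -c "
from h import *
st()"
```

```text
t 1.35 TCP sel mm [-244.9 -130.6  227.1] toolyaw-sel -0.0003 F [ 0.9 -0.6  1.3] w -0.0
```

servo_tool:
  rows: [0.2,-0.29,0,0,1,0.2,-0.29,0,0,1,0.2,-0.29,0,0,1,0.2,-0.29,0,0,1,0.2,-0.29,0,0,1,0.2,-0.29,0,0,1,0,0,0.2,0,1,0,0,0.2,0,1,0,0,0.2,0,1,0,0,0,0,1]

```text
clock: 2.35
position: [0.4567, -0.0654, 0.164]
eef_rot: [0.995, 0.097, -0.002, -0.001]
force: [0.3, 0.5, 0.3]
gripper_width: 0.0001
grip_force: 0.0
```

```bash
python3 -c "
from h import *
st(); g,f=cam('scene'); cv2.imwrite('pics/s1.png',cv2.resize(g['frame'][120:320,210:450,::-1],None,fx=3,fy=3)); st()"
```

```text
t 2.35 TCP sel mm [-127.5   43.2  164. ] toolyaw-sel 0.0005 F [0.3 0.5 0.3] w 0.0
t 2.4 TCP sel mm [-126.6   42.6  165.8] toolyaw-sel 0.0002 F [ 0.3 -0.6  0.5] w 0.0
```

View pics/s1.png

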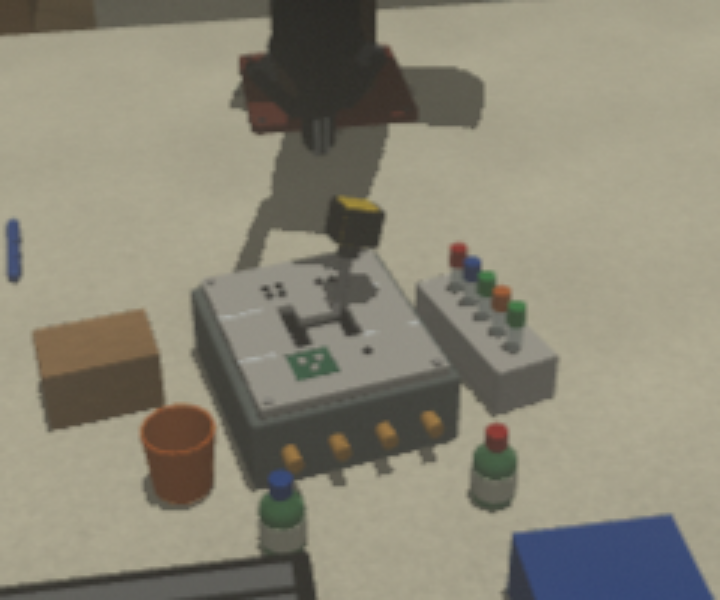

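The fingertips stand behind the knob, clear of everything. I'll push forward slowly.

servo_tool:
  rows: [0.17,0,0,0,1,0.17,0,0,0,1,0.15,0,0,0,1,0.06,0,0,0,1,0.06,0,0,0,1,0.06,0,0,0,1,0.06,0,0,0,1,0.06,0,0,0,1,0,0,0,0,1]

```text
clock: 3.3
position: [0.5368, -0.0509, 0.1669]
eef_rot: [0.995, 0.097, 0.0, 0.0]
force: [0.8, -0.3, 0.0]
gripper_width: -0.0
grip_force: 0.0
```

```bash
python3 -c "
from h import *
st(); lever(); g,f=cam('top'); cv2.imwrite('pics/t1.png',cv2.resize(g['frame'][120:235,260:430,::-1],None,fx=4.6,fy=4.6))"
```

```text
t 3.3 TCP sel mm [-46.1  41.9 166.9] toolyaw-sel 0.0003 F [ 0.8 -0.3  0. ] w -0.0Traceback (most recent call last):
  File "<string>", line 3, in <module>
    st(); lever(); g,f=cam('top'); cv2.imwrite('pics/t1.png',cv2.resize(g['frame'][120:235,260:430,::-1],None,fx=4.6,fy=4.6))
          ~~~~~^^
  File "h.py", line 27, in lever
    g,f,uv,a=yellow("top",(290,150,370,215))
             ~~~~~~^^^^^^^^^^^^^^^^^^^^^^^^^
  File "h.py", line 25, in yellow
    k,l,s,ce=cv2.connectedComponentsWithStats(z); i=1+np.argmax(s[1:,4]); return g,f,ce[i],s[i,4]
                                                      ~~~~~~~~~^^^^^^^^^
    return _wrapfunc(a, 'argmax', axis=axis, out=out, **kwds)
    return bound(*args, **kwds)
ValueError: attempt to get argmax of an empty sequence
```

```bash
cat >> h.py <<'E'
def levs():
    g,f,uv,a=yellow("scene",(280,150,360,225))
    b=np.array([328.9,187.8])-proj(g,f,toworld(knobsel(-.227,-.296,.168)))
    r=least_squares(lambda x:proj(g,f,toworld(knobsel(x[0],x[1],.168)))+b-uv,[0,0]).x
    print("scene fore,across",r.round(3),"knob sel mm",(knobsel(*r,.15)*1000).round(1),"px",uv.round(1),a,"bias",b.round(1))
E
python3 -c "
from h import *
levs()"
```

```text
Traceback (most recent call last):
  File "h.py", line 35, in levs
    g,f,uv,a=yellow("scene",(280,150,360,225))
             ~~~~~~^^^^^^^^^^^^^^^^^^^^^^^^^^^
  File "h.py", line 25, in yellow
    k,l,s,ce=cv2.connectedComponentsWithStats(z); i=1+np.argmax(s[1:,4]); return g,f,ce[i],s[i,4]
                                                      ~~~~~~~~~^^^^^^^^^
ValueError: attempt to get argmax of an empty sequence
```

```bash
sed -i 's/(18,130,70)/(18,130,25)/' h.py; python3 -c "
from h import *
g,f=cam('scene'); cv2.imwrite('pics/s2.png',cv2.resize(g['frame'][140:260,260:420,::-1],None,fx=5,fy=5))
levs()"
```

```text
Traceback (most recent call last):
  File "h.py", line 35, in levs
    g,f,uv,a=yellow("scene",(280,150,360,225))
             ~~~~~~^^^^^^^^^^^^^^^^^^^^^^^^^^^
  File "h.py", line 25, in yellow
    k,l,s,ce=cv2.connectedComponentsWithStats(z); i=1+np.argmax(s[1:,4]); return g,f,ce[i],s[i,4]
                                                      ~~~~~~~~~^^^^^^^^^
ValueError: attempt to get argmax of an empty sequence
```

View pics/s2.png

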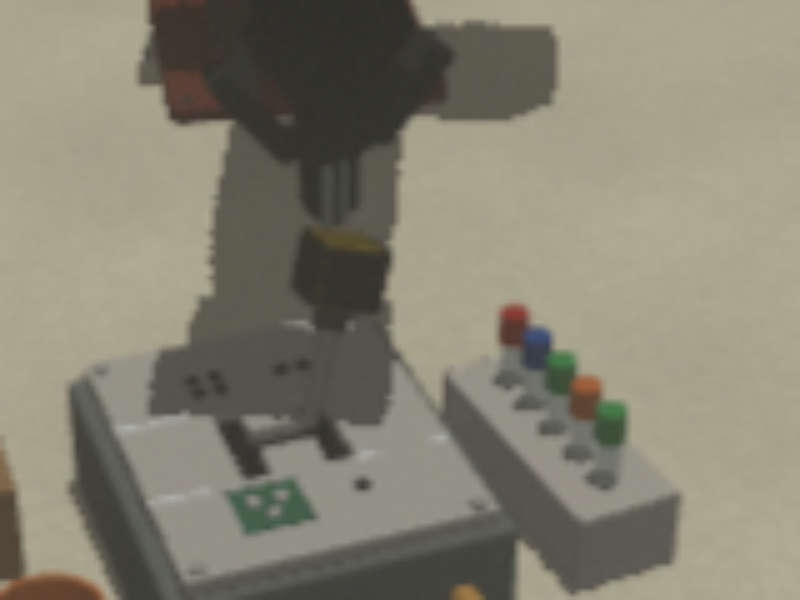

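The knob's yellow top is shadowed, at crop (345,240), which is pixel (329,188). I'll check the dark yellow hue there.

```bash
python3 -c "
from h import *
g,f=cam('scene');hsv=cv2.cvtColor(g['frame'],cv2.COLOR_RGB2HSV)
for r in range(183,194): print(r,[tuple(int(v) for v in hsv[r,c]) for c in (322,325,328,331,334,336)])
for fo in(-.227,-.15,-.1,-.05,0): print(fo,proj(g,f,toworld(knobsel(fo,-.296,.168))).round(1))
print(proj(g,f,toworld([-.046,.042,.142])), proj(g,f,toworld([-.046,.042,.2])))
"
```

```text
183 [(23, 31, 75), (25, 20, 77), (30, 22, 70), (24, 41, 93), (26, 39, 92), (26, 39, 92)]
184 [(25, 37, 89), (30, 23, 77), (26, 24, 74), (26, 39, 91), (24, 38, 93), (23, 36, 91)]
185 [(23, 62, 82), (26, 54, 80), (26, 47, 87), (24, 38, 93), (26, 39, 92), (26, 38, 93)]
186 [(24, 78, 69), (24, 101, 86), (23, 90, 88), (24, 80, 89), (25, 36, 92), (26, 39, 91)]
187 [(25, 54, 57), (23, 114, 87), (24, 113, 86), (24, 107, 86), (23, 50, 82), (25, 37, 90)]
188 [(26, 33, 54), (23, 107, 81), (23, 119, 88), (24, 113, 86), (23, 94, 81), (25, 39, 84)]
189 [(20, 42, 55), (24, 79, 68), (23, 94, 76), (23, 112, 89), (24, 122, 90), (23, 60, 77)]
190 [(23, 38, 54), (25, 53, 58), (23, 56, 59), (24, 78, 65), (24, 85, 72), (24, 60, 64)]
191 [(26, 33, 54), (20, 41, 56), (26, 34, 53), (26, 34, 53), (27, 46, 56), (26, 38, 54)]
192 [(23, 38, 54), (21, 58, 62), (23, 38, 54), (26, 34, 53), (21, 33, 54), (26, 38, 54)]
193 [(30, 34, 52), (22, 49, 57), (21, 34, 53), (23, 38, 53), (23, 37, 55), (26, 32, 55)]
-0.227 [329.8 186.2]
-0.15 [331.4 187.7]
-0.1 [332.5 189. ]
-0.05 [333.7 190.3]
0 [334.8 191.9]
[325.94855527 192.91359155] [325.80893781 173.4812376 ]
```

servo_tool:
  rows: [-0.3,0,0,0,1,-0.3,0,0,0,1,-0.3,0,0,0,1,0,0,0,0,1]

```text
clock: 3.95
position: [0.4449, -0.0684, 0.1661]
eef_rot: [0.995, 0.096, -0.001, -0.0]
force: [0.1, 0.5, 0.7]
gripper_width: -0.0005
grip_force: 0.0
```

```bash
sed -i 's/(18,130,25)/(18,75,60)/' h.py; python3 -c "
from h import *
st(); lever(); levs()"
```

```text
t 3.95 TCP sel mm [-139.6   42.5  166.1] toolyaw-sel -0.0009 F [0.1 0.5 0.7] w -0.0
fore,across [-0.224 -0.292] knob sel mm [-31.8  43.2 150.1] px [312.9 193.4] 183
scene fore,across [-0.234 -0.295] knob sel mm [-33.2  43.6 149.6] px [328.7 187.7] 56 bias [-0.9  1.6]
```

```bash
python3 -c "
from h import *
g,f=cam('scene'); 
for z in(.13,.141,.15,.16,.166,.17): print(z,proj(g,f,toworld([-.1266,.0426,z])).round(1), proj(g,f,toworld([-.046,.042,z])).round(1))
w=grab_frame('wrist'); save(w,'w1.png'); print(w['tool_from_camera'],w['vfov'])
cv2.imwrite('pics/s3.png',cv2.resize(g['frame'][130:240,270:400,::-1],None,fx=5,fy=5,interpolation=cv2.INTER_CUBIC))
"
```

```text
0.13 [316.3 182. ] [326.  196.8]
0.141 [316.2 178.6] [326.  193.2]
0.15 [316.2 175.7] [325.9 190.3]
0.16 [316.1 172.5] [325.9 187. ]
0.166 [316.1 170.6] [325.9 185. ]
0.17 [316.  169.3] [325.9 183.7]
[[-1.03036296e-03 -9.50415700e-01 -3.10980604e-01  7.98731761e-02]
 [ 9.99999257e-01 -1.18200843e-03  2.99173562e-04  3.80098147e-04]
 [-6.51920944e-04 -3.10980064e-01  9.50416211e-01 -1.47131942e-01]
 [ 0.00000000e+00  0.00000000e+00  0.00000000e+00  1.00000000e+00]] 62.310384231683294
```

View pics/s3.png

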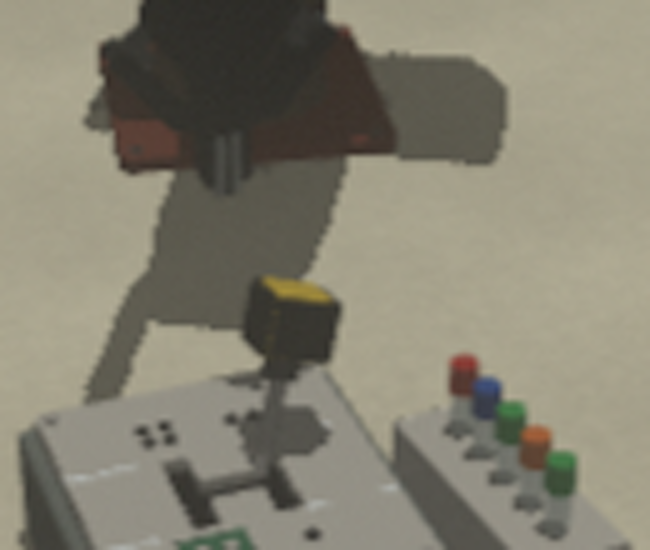

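View pics/w1.png

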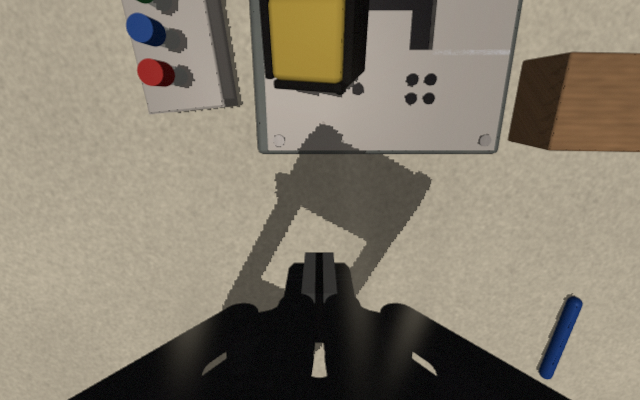

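The tips appear at scene pixel (315.6,168.6) and wrist pixel (319,254). Both put them at about TCP height, roughly 25 mm higher than I assumed, so they passed over the knob. I'll lower and approach, using the wrist camera to track the knob.

servo_tool:
  rows: [0.2,0,0.13,0,1,0.2,0,0.13,0,1,0.1,0,0,0,1,0,0,0,0,1]

```text
clock: 4.55
position: [0.4981, -0.0584, 0.1407]
eef_rot: [0.995, 0.097, -0.0, -0.0]
force: [-0.3, 0.6, -0.4]
gripper_width: -0.0001
grip_force: 0.0
```

```bash
cat >> h.py <<'E'
from scipy.spatial.transform import Rotation as Ro
def levw():
    s=observe(); w=grab_frame("wrist"); f=200/np.tan(np.radians(w["vfov"])/2)
    hsv=cv2.cvtColor(w["frame"],cv2.COLOR_RGB2HSV); m=cv2.inRange(hsv,(18,100,50),(35,255,255))
    k,l,st_,ce=cv2.connectedComponentsWithStats(m); i=1+np.argmax(st_[1:,4]); uv=ce[i]
    T=np.eye(4);T[:3,:3]=Ro.from_quat(s["eef_rot"]).as_matrix();T[:3,3]=s["position"]; M=np.linalg.inv(T@np.array(w["tool_from_camera"]))
    def pj(X):
        c=M[:3,:3]@X+M[:3,3]; return c[:2]/c[2]*f+[w["cx"],w["cy"]]
    r=least_squares(lambda x:pj(toworld(knobsel(x[0],x[1],.168)))-uv,[0,0]).x
    print("wrist fore,across",r.round(3),"knob sel mm",(knobsel(*r,.15)*1000).round(1),"box",st_[i],uv.round(1)); return w
E
python3 -c "
from h import *
st(); levw(); lever(); levs()"
```

```text
t 4.55 TCP sel mm [-85.5  42.1 140.7] toolyaw-sel 0.0013 F [-0.3  0.6 -0.4] w -0.0
wrist fore,across [-0.201 -0.274] knob sel mm [-28.8  40.6 151.5] box [ 265  118   99   99 6162] [308.5 171.8]
fore,across [-0.117 -0.183] knob sel mm [-17.3  27.3 156.5] px [319. 185.] 1
scene fore,across [-0.223 -0.3  ] knob sel mm [-31.8  44.3 149.7] px [329.2 187.9] 54 bias [-0.9  1.6]
```

servo_tool:
  rows: [0.07,0,0,0,1,0.07,0,0,0,1,0.06,0,0,0,1,0.05,0,0,0,1,0.05,0,0,0,1,0,0,0,0,1]

```text
clock: 5.3
position: [0.527, -0.0528, 0.1408]
eef_rot: [0.995, 0.097, 0.0, 0.0]
force: [0.0, 0.1, 0.7]
gripper_width: 0.0
grip_force: 0.3
```

```bash
python3 -c "
from h import *
st(); w=levw();levs(); save(w,'w2.png')"
```

```text
t 5.3 TCP sel mm [-56.1  41.9 140.8] toolyaw-sel 0.0003 F [0.  0.1 0.7] w 0.0
wrist fore,across [-0.137 -0.276] knob sel mm [-19.8  40.8 153. ] box [ 267  167   95   98 5446] [307.8 222.2]
scene fore,across [-0.166 -0.293] knob sel mm [-23.7  43.3 151.6] px [330. 189.] 55 bias [-0.9  1.6]
```

View pics/w2.png

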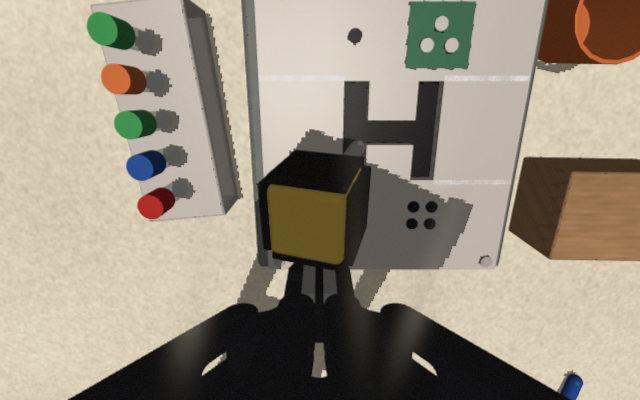

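The wrist view shows the fingers against the knob's near face, knob centred at (308,222) and gate to its right. The lever is moving forward.

servo_tool:
  rows: [0.05,0,0,0,1,0.05,0,0,0,1,0.05,0,0,0,1,0.04,0,0,0,1,0.03,0,0,0,1,0,0,0,0,1]

```text
clock: 6.0
position: [0.5485, -0.0486, 0.1408]
eef_rot: [0.995, 0.097, 0.0, 0.0]
force: [0.1, -0.5, -0.1]
gripper_width: 0.0002
grip_force: 0.2
```

```bash
python3 -c "
from h import *
st(); w=levw();levs()"
```

```text
t 6.0 TCP sel mm [-34.2  41.9 140.8] toolyaw-sel 0.0002 F [ 0.1 -0.5 -0.1] w 0.0
wrist fore,across [-0.005 -0.276] knob sel mm [ -0.7  40.9 154.3] box [ 266  174   95   95 5953] [307.5 224.9]
scene fore,across [-0.026 -0.293] knob sel mm [ -3.7  43.4 153.5] px [333.2 192.6] 78 bias [-0.9  1.6]
```

servo_tool:
  rows: [-0.3,0,0,0,1,-0.3,0,0,0,1,-0.3,-0.3,0,0,1,0,-0.4,0,0,1,0,0,0,0,1]

```text
clock: 6.6
position: [0.4446, 0.0056, 0.1405]
eef_rot: [0.995, 0.098, -0.0, -0.001]
force: [0.1, -0.1, -0.5]
gripper_width: 0.0
grip_force: 0.0
```

```bash
python3 -c "
from h import *
st(); lever();levs()"
```

```text
t 6.6 TCP sel mm [-125.7  115.2  140.5] toolyaw-sel 0.0024 F [ 0.1 -0.1 -0.5] w 0.0
fore,across [-0.027 -0.295] knob sel mm [ -3.9  43.6 153.5] px [310.2 180.3] 186
scene fore,across [-0.027 -0.296] knob sel mm [ -3.8  43.8 153.4] px [333.3 192.6] 91 bias [-0.9  1.6]
```

servo_tool:
  rows: [0,0.37,0,0,1,0,0.36,0,0,1,0.3,0,0,0,1,0.3,0,0,0,1,0.2,0,0,0,1,0.05,0,0,0,1,0.05,0,0,0,1,0,0,0,0,1]

```text
clock: 7.5
position: [0.5484, -0.052, 0.1405]
eef_rot: [0.995, 0.097, -0.0, -0.0]
force: [0.3, 0.4, 0.2]
gripper_width: -0.0002
grip_force: 0.0
```

```bash
python3 -c "
from h import *
st(); levw();levs()"
```

```text
t 7.5 TCP sel mm [-34.9  38.6 140.5] toolyaw-sel -0.0001 F [0.3 0.4 0.2] w -0.0
wrist fore,across [-0.006 -0.276] knob sel mm [ -0.8  40.9 154.3] box [ 257  173   96   95 5961] [298.5 223.8]
scene fore,across [-0.027 -0.295] knob sel mm [ -3.9  43.6 153.5] px [333.2 192.6] 78 bias [-0.9  1.6]
```

Then 4 mm more, back off, and round to the left side.

servo_tool:
  rows: [0.02,0,0,0,1,0.02,0,0,0,1,0,0,0,0,1,-0.3,0,0,0,1,-0.3,0,0,0,1,-0.3,-0.3,0,0,1,0,-0.4,0,0,1,0,0,0,0,1]

```text
clock: 8.4
position: [0.4492, 0.0035, 0.1407]
eef_rot: [0.995, 0.098, 0.0, -0.001]
force: [-0.2, -0.6, -1.2]
gripper_width: 0.0
grip_force: 0.0
```

```bash
python3 -c "
from h import *
st(); lever();levs()"
```

```text
t 8.4 TCP sel mm [-121.6  112.2  140.7] toolyaw-sel 0.0025 F [-0.2 -0.6 -1.2] w 0.0
fore,across [-0.008 -0.295] knob sel mm [ -1.1  43.7 153.5] px [309.9 179. ] 184
scene fore,across [-0.006 -0.3  ] knob sel mm [ -0.8  44.4 153.3] px [334.1 193.3] 91 bias [-0.9  1.6]
```

servo_tool:
  rows: [0.4,0,0,0,1,0.4,0,0,0,1,0.4,0,0,0,1,0,0.15,0,0,1,0,0.1,0,0,1,0,0.08,0,0,1,0,0.08,0,0,1,0,0.08,0,0,1,0,0.08,0,0,1,0,0,0,0,1]

```text
clock: 9.5
position: [0.5795, -0.0336, 0.1411]
eef_rot: [0.995, 0.096, 0.0, 0.0]
force: [-0.0, 0.6, -0.4]
gripper_width: 0.0001
grip_force: 0.0
```

```bash
python3 -c "
from h import *
st(); w=levw();levs(); save(w,'w3.png')"
```

```text
t 9.5 TCP sel mm [ -0.9  50.7 141.1] toolyaw-sel -0.0011 F [-0.   0.6 -0.4] w 0.0
wrist fore,across [ 0.046 -0.1  ] knob sel mm [  6.9  14.9 159.1] box [ 363  264   86   61 3617] [405.8 289.2]
scene fore,across [-0.006 -0.111] knob sel mm [ -0.9  16.7 159.1] px [322.3 193.4] 96 bias [-0.9  1.6]
```

View pics/w3.png

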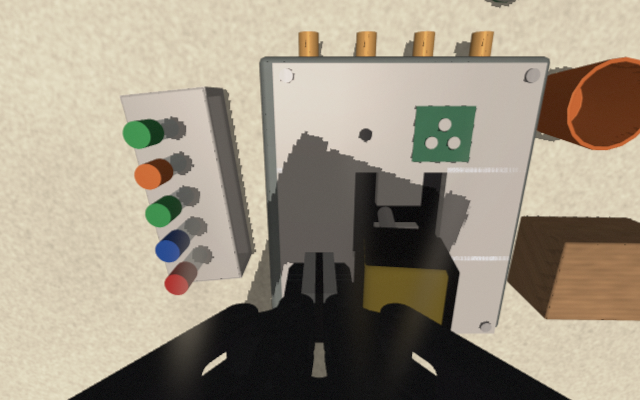

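The wrist view shows the knob going right with the fingers on its left face and the stem in the cross channel.

servo_tool:
  rows: [0,0.06,0,0,1,0,0.06,0,0,1,0,0.06,0,0,1,0,0.06,0,0,1,0,0.06,0,0,1,0,0.06,0,0,1,0,0.06,0,0,1,0,0.06,0,0,1,0,0,0,0,1]

```text
clock: 10.5
position: [0.5888, -0.0804, 0.1407]
eef_rot: [0.995, 0.096, -0.0, 0.0]
force: [0.4, -0.1, -0.8]
gripper_width: -0.0001
grip_force: 0.0
```

```bash
python3 -c "
from h import *
st(); levs()"
```

```text
t 10.5 TCP sel mm [ -0.8   3.  140.7] toolyaw-sel -0.0007 F [ 0.4 -0.1 -0.8] w -0.0
scene fore,across [-0.007  0.191] knob sel mm [ -1.  -28.5 157.3] px [302.6 197.9] 108 bias [-0.9  1.6]
```

servo_tool:
  rows: [0,0.05,0,0,1,0,0.05,0,0,1,0,0.04,0,0,1,0,0,0,0,1]

```text
clock: 10.95
position: [0.5915, -0.0938, 0.1408]
eef_rot: [0.995, 0.097, 0.0, 0.0]
force: [-0.4, -0.6, 0.1]
gripper_width: 0.0
grip_force: 0.0
```

```bash
python3 -c "
from h import *
st(); levs()"
```

```text
t 10.95 TCP sel mm [ -0.7 -10.7 140.8] toolyaw-sel -0.0004 F [-0.4 -0.6  0.1] w 0.0
scene fore,across [-0.005  0.28 ] knob sel mm [ -0.7 -41.5 154.2] px [297.  200.3] 109 bias [-0.9  1.6]
```

servo_tool:
  rows: [0,0.02,0,0,1,0,0,0,0,1,0,-0.25,0,0,1,-0.3,-0.1,0,0,1,-0.3,0,0,0,1,-0.3,0,0,0,1,-0.2,0,0,0,1,0,0,0,0,1]

```text
clock: 11.8
position: [0.4753, -0.082, 0.1407]
eef_rot: [0.995, 0.096, -0.0, 0.0]
force: [1.2, -0.5, -0.5]
gripper_width: 0.0002
grip_force: 0.0
```

```bash
python3 -c "
from h import *
st(); levs(); lever()"
```

```text
t 11.8 TCP sel mm [-112.4   23.2  140.7] toolyaw-sel -0.0007 F [ 1.2 -0.5 -0.5] w 0.0
scene fore,across [-0.005  0.289] knob sel mm [ -0.7 -42.7 153.8] px [296.4 200.6] 122 bias [-0.9  1.6]
fore,across [-0.007  0.286] knob sel mm [ -1.  -42.3 153.9] px [350.2 171.4] 183
```

servo_tool:
  rows: [0,0.35,0,0,1,0,0.32,0,0,1,0.3,0,0,0,1,0.3,0,0,0,1,0.15,0,0,0,1,0.07,0,0,0,1,0.06,0,0,0,1,0.06,0,0,0,1,0.06,0,0,0,1,0,0,0,0,1]

```text
clock: 12.9
position: [0.5886, -0.1284, 0.1408]
eef_rot: [0.995, 0.097, 0.0, -0.0]
force: [1.1, -0.3, -0.4]
gripper_width: 0.0
grip_force: 0.1
```

```bash
python3 -c "
from h import *
st(); levs()"
```

```text
t 12.9 TCP sel mm [-10.2 -44.1 140.8] toolyaw-sel 0.0001 F [ 1.1 -0.3 -0.4] w 0.0
scene fore,across [0.141 0.299] knob sel mm [ 20.2 -44.2 151.9] px [298.6 206.5] 141 bias [-0.9  1.6]
```

Now entering slot three; on to the end, slowly.

servo_tool:
  rows: [0.06,0,0,0,1,0.06,0,0,0,1,0.05,0,0,0,1,0.04,0,0,0,1,0.03,0,0,0,1,0,0,0,0,1]

```text
clock: 13.55
position: [0.6122, -0.1237, 0.1408]
eef_rot: [0.995, 0.097, 0.0, 0.0]
force: [-0.9, 0.1, 0.1]
gripper_width: 0.0002
grip_force: 0.1
```

```bash
python3 -c "
from h import *
st(); levs()"
```

```text
t 13.55 TCP sel mm [ 13.9 -44.  140.8] toolyaw-sel 0.0004 F [-0.9  0.1  0.1] w 0.0
scene fore,across [0.31  0.302] knob sel mm [ 43.7 -44.7 146.4] px [301.7 214.6] 168 bias [-0.9  1.6]
```

servo_tool:
  rows: [0.02,0,0,0,1,0.02,0,0,0,1,0.01,0,0,0,1,0,0,0,0,1]

```text
clock: 14.0
position: [0.6167, -0.1228, 0.1408]
eef_rot: [0.995, 0.097, 0.0, -0.0]
force: [-0.7, -0.1, -0.2]
gripper_width: -0.0
grip_force: 0.2
```

```bash
python3 -c "
from h import *
st(); levs()"
```

```text
t 14.0 TCP sel mm [ 18.4 -44.  140.8] toolyaw-sel 0.0001 F [-0.7 -0.1 -0.2] w -0.0
scene fore,across [0.338 0.301] knob sel mm [ 47.6 -44.5 145.1] px [302.4 216.1] 171 bias [-0.9  1.6]
```

servo_tool:
  rows: [0.01,0,0,0,1,0.01,0,0,0,1,0.01,0,0,0,1,0,0,0,0,1]

```text
clock: 14.45
position: [0.619, -0.1223, 0.1405]
eef_rot: [0.995, 0.097, -0.001, -0.0]
force: [-4.2, -1.6, 0.3]
gripper_width: -0.0
grip_force: 1.9
```

```bash
python3 -c "
from h import *
st(); levs()"
```

```text
t 14.45 TCP sel mm [ 20.8 -44.  140.5] toolyaw-sel 0.0001 F [-4.2 -1.6  0.3] w -0.0
scene fore,across [0.353 0.302] knob sel mm [ 49.5 -44.6 144.4] px [302.6 216.9] 171 bias [-0.9  1.6]
```

Force is rising, so it is probably at the end stop. One more nudge to confirm, then I'll withdraw.

servo_tool:
  rows: [0.01,0,0,0,1,0,0,0,0,1]

```text
clock: 14.7
position: [0.6195, -0.1222, 0.1404]
eef_rot: [0.995, 0.097, -0.001, -0.0]
force: [-4.6, -0.2, 2.1]
gripper_width: -0.0
grip_force: 3.1
```

servo_tool:
  rows: [-0.1,0,0,0,1,-0.3,0,0,0,1,-0.3,0,0,0,1,-0.4,0,-0.2,0,1,-0.4,0,-0.2,0,1,-0.2,0,0,0,1,0,0,0,0,1,0,0,0,0,1]

```text
clock: 15.5
position: [0.4543, -0.155, 0.1814]
eef_rot: [0.995, 0.096, 0.001, 0.0]
force: [-0.1, 0.4, -0.3]
gripper_width: 0.0001
grip_force: 0.0
```

```bash
python3 -c "
from h import *
st(); levs(); lever(); g,f=cam('top'); cv2.imwrite('pics/t9.png',cv2.resize(g['frame'][100:235,240:430,::-1],None,fx=4,fy=4,interpolation=cv2.INTER_CUBIC))"
```

```text
t 15.5 TCP sel mm [-147.1  -44.4  181.4] toolyaw-sel -0.0008 F [-0.1  0.4 -0.3] w 0.0
scene fore,across [0.355 0.302] knob sel mm [ 49.8 -44.6 144.3] px [302.7 217. ] 178 bias [-0.9  1.6]
fore,across [0.291 0.297] knob sel mm [ 41.1 -43.9 147.4] px [347. 152.] 65
```

View pics/t9.png

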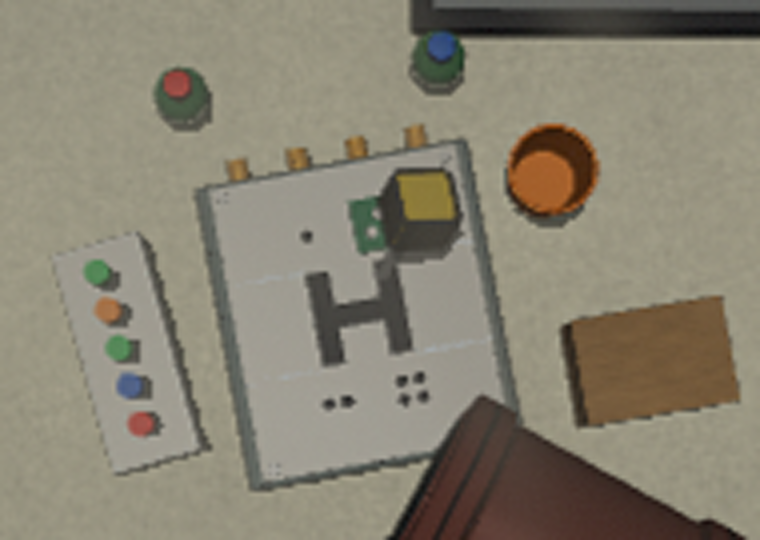

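The top view shows the knob at the forward right over the green patch, the stem in slot three, the bystanders undisturbed and the robot clear. The scene view gives fore ≈ 0.35, and the force rose against the stop.

```bash
python3 -c "
from workcell import hand_in
print(hand_in())"
```

```text
the job is handed in; nothing more can be done
None
```

The lever is in slot three, pushed home against its end (fore about 0.35 rad in the scene camera, with the push force rising to 4.6 N at the stop). The bystanders looked undisturbed in the last picture, the arm is clear, and the job was handed in at about 15.7 s.

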